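# Bar a compressor over compression and pin its crank at top dead centre

## Robot

A 7-joint arm with a two-finger parallel gripper is mounted at the origin on the work surface. World frame = base frame: x ahead of the robot, y to its left, z up, the work surface at z = 0. Lengths are in mm, angles in rad, forces in N, time in s.
With the tool pointing down it reaches from about 400 to 875 mm from the base axis. Payload 4.4 kg.
Tool frame: the origin (TCP) lies at the very end of the fingers, on their centre line; the grasp point (between the pads) lies 19 mm behind it; z points along the fingers, y is the line along which they close (so a half turn about z gives the same grasp; the last joint's range is limited). The gripper opens to 85 mm and grips with 20 to 120 N. Pads are 22 mm wide; open, the fingers measure 114 mm over their backs; the gripper's body (76 mm by 85 mm) begins 54 mm behind the grasp point. The pads swing forward as they close: fully open they stand 13 mm farther back than shut.
Start: joints at [1.129, 0.628, 0.038, 1.517, -0.027, 0.996, -0.02], TCP at [238.589, -604.643, 231.313] pointing down, gripper open.
Joint ranges: [-3.06, 3.06], [-0.37, 2.12], [-1.25, 1.32], [0.18, 2.47], [-1.1, 4.24], [0.23, 1.98], [-2.94, 2.94]. Speed limits (rad/s): [2.57, 2.57, 3.14, 3.14, 3.14, 3.14, 3.14].

## Interface

Orientations are given as [roll, pitch, yaw] about the fixed x, y, z axes, in that order (R = Rz(yaw) Ry(pitch) Rx(roll)).
In Python, from cell import ctrl gives the robot as it stands.
- The arm moves only by the tool step_arm, never from a script. Its argument "series" is a list that holds one entry, the list of rows, each a list of 7 numbers: the turn, a rotation vector about the tool's x, y, z as a fraction of full scale, then the shift along the tool's x, y, z as a fraction of full scale, then the closure, from 0 (fully open) to 1 (shut). In form: [[[ax, ay, az, tx, ty, tz, gripper], ...]]. A call has 1 to 12 rows; each row shifts and turns the commanded pose from where the row before left it, along the tool's axes as they then stand; what a row does not reach is not made up. Full scale, the value 1, is 150 mm for a shift and 45 degrees for a turn. A row lasts 1/10 s, in which the tool goes at most 50 mm and 8.59 degrees, less where a joint would pass 70% of its speed; a pose out of reach is approached as far as the arm can. A call with a number of a shift or a turn outside -1 to 1 is refused whole. A call with a gripper value outside its range is refused whole. The fingers move at their own pace and stop on an object; the grip force is fixed at half the most. Time passes only in rows, so rows that do not move let the fingers close. It gives the time, the measured TCP pose, the force, the opening and the grip force at its end, in the units of the state.
- ctrl.read_state(): the state, without advancing time (a new reading comes with each control period).
- ctrl.get_image(name): name is "scene" or "side" or "wrist"; returns a dict with "img" (420x560x3 uint8, red, green, blue), "fx", "fy", "cx", "cy" (pixels), "dist" ([k1, k2, p1, p2, k3] as OpenCV has them; the pictures are not rectified), "R" (3x3) and "t" (3): a world point X has camera coordinates R X + t. Camera axes: x right, y down, z forward; pixel columns grow to the right and rows downward; lengths in mm; the calibration is good to about 2 mm. A picture is of the moment at which its call begins. There is no depth.
- ctrl.finish_job(): hands the job in; it is judged then, once.
Trained networks look in a picture, given as the dict that the camera call returned (one of the last four; its "shot" number tells which), for a name from the list of things; names that differ only in an ending like _2 or _b are one class to them, and where a whole thing is asked for, a point or a joint stands for the part that bears it (a point fixed in the world has none). Each returns a list of dicts, best first, with "score" (0 to 1); they miss things now and then, are a little off and sometimes report something else, mostly with a low value. They report only what shows in the picture. A call takes as long as a camera call.
- ctrl.recognise(picture, thing): "centre" ([column, row] in pixels, amid what is visible of it).
The state is a dict: "clock": time; "qpos": joint angles; "qd": joint speeds; "tau": joint torques, N m; "eef_pos": TCP position; "tool_rot": TCP orientation; "force": force on the tool from outside, world axes, zero at the start; "torque": the same for the moment, N m; "width": finger opening in mm; "gripper_force": force on a finger pad.
Only numpy, scipy, OpenCV 4.12 (cv2) and the standard library are available. Lean on these libraries where they do the work, as an engineer would, in place of code of your own. Each camera call takes 0.05 s, during which the arm holds its last target. There are 200 camera calls.

## Task

Pin the crank of the blue compressor at top dead centre: with the timing port empty, turn the flywheel slowly clockwise (seen from above) by its red handle, feel the compression build and peak, and stop just past the peak, where the resistance has died away, so that the wheel stays there when you let go. Then take the orange-handled timing pin out of the wooden block and lower it gently into the port until its collar sits on the pad; if it stops short on the crank, do not force it but take it out again before touching the wheel. Leave the other things on the bench as they are.

Things in the scene. Friction and masses are not known exactly. Their poses are not given: they have to be found in the camera images.
- pump: blue cast compressor crankcase (drum 252 mm across, top 99 mm above the bench), bolted to a 264 mm square steel stand that is fixed to the bench; a finned cylinder points away along its +x. Origin on the bench under the crankshaft, z up. The crankshaft stands upright on this axis.
- flywheel: dark steel belt flywheel, 140 mm across, 22 mm thick, level on top of the crankshaft; origin at the centre of its underside, 114 mm above the bench, z up, +y towards the handle. It is clamped to the crank at an angle that differs each time and that nothing shows. At the start it stands 60 to 138 degrees, turned clockwise, short of the crank's top dead centre.
- knob (a point): middle of the flywheel's red upright handle, a sleeve 20 mm in diameter and 43 mm tall that spins freely on its stud, 56 mm from the shaft axis; its top is 182 mm above the bench. This point lies 29 mm above the wheel's top face and 165 mm above the bench.
- wheel_centre (a point): point on the shaft axis at knob's height. Felt at the handle: about 4.3 N plain friction; compression adds up to 6 N from 40 degrees before the crank's top dead centre, peaking 23 degrees before it; at top dead centre it is plain friction again, then it pushes onwards. Let go within 9 degrees of top dead centre the wheel stays; nearer the peak it springs back, farther on it runs on.
- port (a point): timing port: centre of the hole's mouth in the 56 x 36 mm bare aluminium pad on the crankcase, 102 mm from the shaft towards the pump's -y, 108 mm above the bench. Hole 11.6 mm wide, upright, 24 mm deep, slightly chamfered; the crank web runs 26 mm below the mouth and has a slot that takes the pin within 9 degrees of top dead centre. Axes as the pump's.
- pin: the timing pin, loose, 0.11 kg: 10 mm steel shank 40 mm long with a 2 mm chamfered tip, a collar 24 mm across and 5 mm thick, and above it an orange grip 16 mm in diameter and 42 mm long. Origin at the tip, z up along the pin to the grip. It stands upright in one of the two holes of the wooden block, collar on the block's top.
- pin_grip (a point): middle of the pin's orange grip, 67 mm above the tip and 27 mm above the underside of the collar
- pin_shoulder (a point): centre of the underside of the pin's collar, 40 mm above the tip. Fully home it is at the height of port; with the crank in the wrong place the tip rests on the web and it stays 14 mm higher.
- pin_tip (a point): the tip of the pin's shank
- block: wooden pin block 70 x 130 x 45 mm, fixed; origin under its centre, two 12 mm holes 28 mm either side along its y, one with the timing pin and one with a brass drift
- drift: bystander: plain brass rod 10 mm in diameter and 88 mm long, standing in the other hole; origin at its foot
- ball_valve: bystander: stainless ball valve body 100 mm long, 76 mm high, lying loose on the bench; origin under its centre
- cover: bystander: round blue cover 96 mm across, 24 mm high; origin under its centre
- grease: bystander: small tin 76 mm across, 60 mm high; origin under its centre
- hex_key: bystander: black hexagon key 110 mm long lying flat; origin near its middle
- driver: bystander: screwdriver lying flat; origin under its middle

How it is judged (in metres and radians):
On the way, in this order (a step that is already met when the one before it is completed fails the run):
1. the flywheel has been turned by its handle while the timing pin is still in the block (distance of knob from where it was at the start of the episode above 0.045 m and horizontal distance between pin_tip and block below 0.04 m and height (world z) of pin_tip below 0.02 m), for 0.1 s.
2. the timing pin is fully home in the port (z of pin_shoulder in the frame of port below 0.0035 m and horizontal distance between pin_shoulder and port below 0.004 m and angle between pin's own z axis and vertical below 0.09 rad), for 0.2 s.
At the end, for the whole second after the job is handed in: The timing pin stands upright (within 5 degrees) in the port with the underside of its collar within 3.5 mm of the pad and within 4 mm of the hole's centre, let go and at rest, and the flywheel is at rest (all of step 2 and linear speed of pin below 0.02 m/s and angular speed of flywheel below 0.05 rad/s); the robot touches nothing.
It fails at once if the flywheel is handled while the timing pin is in the port ((horizontal distance between pin_tip and port below 0.012 m and z of pin_tip in the frame of port below -0.005 m) and contact force between any of the fingers, the arm and flywheel above 1 N).
It fails at once if the timing pin is forced: pressed on the compressor with more than 25 N (contact force between pin and pump above 25 N).
It fails at once if the flywheel is spun instead of turned slowly (over 2.5 rad/s) (angular speed of flywheel above 2.5 rad/s).
It fails at once if a bystander is moved by more than 30 mm (distance of any of drift, ball_valve, cover, grease, hex_key, driver from where it was at the start of the episode above 0.03 m).
It also fails if it takes over 72 s, if anything falls off the work surface, if the arm or the gripper's body presses on something with over 40 N, if the wrist force passes 120 N, or if a joint passes its speed limit or range.

## Working session

There is one attempt and no reset: what is moved stays moved. The work goes in short steps, Python scripts to look and compute and a tool call to move; the robot and the scene stay as the last step left them, time stands still between calls to the robot, and variables do not carry over. Pictures are saved under pics/ and viewed, at most 10 in all, crops included, and the job is handed in when it is done.

Besides the shell and the picture viewer there is one more tool, called as a command line: name --argument value ..., lists and objects as JSON in quotes. step_arm: Moves the arm, as the interface text tells. Shift numbers are shares of 150 mm and turn numbers shares of 45 degrees, none past 1 either way. Its arguments: {"type":"object","properties":{"series":{"type":"array","items":{"type":"array","items":{"type":"array","items":{"type":"number","minimum":-1,"maximum":1}}}}},"required":["series"]}

```bash
ls; mkdir -p pics; cat > h.py <<'E'
import numpy as np, cv2
from cell import ctrl
def ray(p,uv):
    K=np.array([[p["fx"],0,p["cx"]],[0,p["fy"],p["cy"]],[0,0,1.]])
    n=cv2.undistortPoints(np.array([[uv]],float),K,np.array(p["dist"],float))[0,0]
    R=np.array(p["R"]);t=np.array(p["t"])
    return -R.T@t, R.T@np.array([n[0],n[1],1.])
def atz(p,uv,z):
    o,d=ray(p,uv); return o+d*(z-o[2])/d[2]
def tri(a):
    A=np.zeros((3,3));b=np.zeros(3)
    for p,uv in a:
        o,d=ray(p,uv);d=d/np.linalg.norm(d);M=np.eye(3)-np.outer(d,d);A+=M;b+=M@o
    return np.linalg.solve(A,b)
def proj(p,X):
    K=np.array([[p["fx"],0,p["cx"]],[0,p["fy"],p["cy"]],[0,0,1.]])
    return cv2.projectPoints(np.array([X],float),cv2.Rodrigues(np.array(p["R"]))[0],np.array(p["t"],float),K,np.array(p["dist"],float))[0][0,0]
def save(p,n): cv2.imwrite("pics/"+n,cv2.cvtColor(p["img"],cv2.COLOR_RGB2BGR))
E
python3 - <<'E'
from h import *
P={n:ctrl.get_image(n) for n in("scene","side","wrist")}
np.set_printoptions(precision=1,suppress=True)
for n,p in P.items(): save(p,n+"0.png")
cv2.imwrite("pics/a0.png",np.hstack([cv2.imread("pics/scene0.png"),cv2.imread("pics/side0.png")])[:, :])
for th in("knob","pin_grip","port","flywheel","pump","block","drift","pin_shoulder","wheel_centre"):
    r={n:ctrl.recognise(p,th) for n,p in P.items()}
    for n in r: print(th,n,[(np.round(x["centre"],1),round(x["score"],2)) for x in r[n][:2]])
    a=[(P[n],r[n][0]["centre"]) for n in("scene","side") if r[n]]
    if len(a)==2: print("  tri",tri(a))
s=ctrl.read_state();print(s)
E
```

```text
pics
knob scene [(array([304.3, 188.1]), 0.74), (array([333.6, 201. ]), 0.68)]
knob side [(array([230.9, 220. ]), 0.73)]
knob wrist []
  tri [546.3  64.3 147.7]
pin_grip scene [(array([255.1, 262.6]), 0.67), (array([332. , 202.2]), 0.56)]
pin_grip side [(array([284.3, 192.3]), 0.51)]
pin_grip wrist []
  tri [ 547.9 -230.7   71.3]
port scene [(array([340.7, 239.1]), 0.75), (array([237. , 270.3]), 0.66)]
port side [(array([226.9, 240.5]), 0.93), (array([334.7, 184.4]), 0.72)]
port wrist []
  tri [636.3  36.6  30.8]
flywheel scene [(array([337.7, 208.8]), 0.95)]
flywheel side [(array([226.6, 221.6]), 0.74)]
flywheel wrist []
  tri [614.1  56.7 114.3]
pump scene [(array([338.4, 234.6]), 0.8)]
pump side [(array([225.3, 242.2]), 0.91), (array([215.2, 338.5]), 0.6)]
pump wrist []
  tri [628.   48.6  35.6]
block scene [(array([243.6, 277.9]), 0.87)]
block side [(array([292.9, 201.6]), 0.72), (array([229.6, 219.6]), 0.26)]
block wrist []
  tri [ 526.3 -255.    26.2]
drift scene [(array([236.2, 270.6]), 0.56)]
drift side [(array([290.7, 201.4]), 0.68)]
drift wrist []
  tri [ 517.4 -250.7   36.7]
pin_shoulder scene [(array([254.7, 258.3]), 0.69)]
pin_shoulder side [(array([283.6, 192.3]), 0.54), (array([162.2, 333.5]), 0.22)]
pin_shoulder wrist []
  tri [ 544.2 -222.7   77.2]
wheel_centre scene [(array([332.9, 203.8]), 0.95)]
wheel_centre side [(array([228.2, 218. ]), 0.92)]
wheel_centre wrist []
  tri [604.   54.7 127.6]
{'clock': 1.5, 'qpos': array([ 1.1,  0.6,  0. ,  1.5, -0. ,  1. , -0. ]), 'qd': array([-0.,  0.,  0.,  0.,  0., -0., -0.]), 'tau': array([  0. , -56.3,   1.2, -19.4,   0. ,   0. ,  -0. ]), 'eef_pos': array([ 238.6, -604.6,  231.3]), 'tool_rot': array([ 3.1, -0. ,  0.4]), 'force': array([-0.7,  0.2, -0.4]), 'torque': array([ 0.1,  0. , -0. ]), 'gripper_force': 0.0, 'width': 85.56285358857649}
```

View pics/scene0.png

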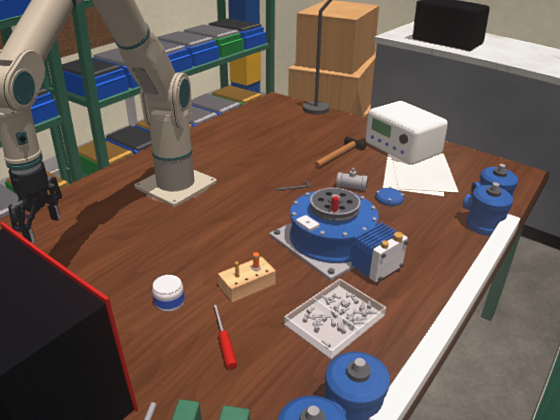

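View pics/side0.png

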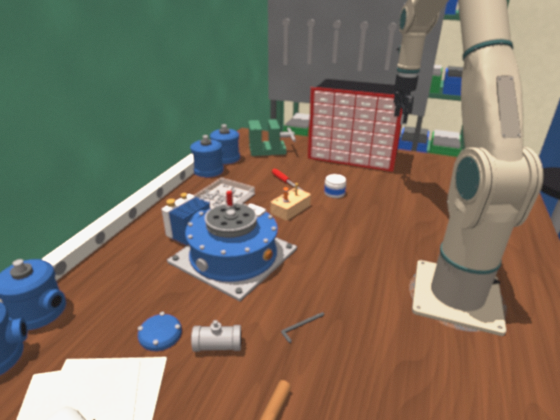

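```bash
cat >> h.py <<'E'
from scipy.spatial.transform import Rotation as Ro
np.set_printoptions(precision=4,suppress=True)
def st():
    s=ctrl.read_state(); R=Ro.from_euler('xyz',s["tool_rot"]); return s,np.array(s["eef_pos"]),R
def to(target,yaw=None):
    s,p,R=st(); d=R.inv().apply(np.array(target)-p)/150
    print("pos",p,"rpy",s["tool_rot"],"shift units",d)
    if yaw is not None: print("turn units",(R.inv()*Ro.from_euler('xyz',[np.pi,0,yaw])).as_rotvec()/(np.pi/4))
E
python3 - <<'E'
from h import *
a=ctrl.get_image("scene");b=ctrl.get_image("side");w=ctrl.get_image("wrist")
s,p,R=st()
print("wristcam in world",-np.array(w["R"]).T@w["t"], "tool offset",R.inv().apply(-np.array(w["R"]).T@w["t"]-p), "cam z in tool",R.inv().apply(np.array(w["R"])[2]),"x",R.inv().apply(np.array(w["R"])[0]),w["fx"],w["cx"],w["cy"])
print("knob",tri([(a,(334,203)),(b,(229,198))]))
print("pad",atz(a,(308,223),108)); print("hub",atz(a,(333,204),140),atz(b,(230,214),140))
print("pin",atz(a,(255,259),72),atz(b,(285.5,193),72))
to([500,-150,400],0)
cv2.imwrite("pics/c1.png",cv2.cvtColor(np.hstack([cv2.resize(a["img"][170:320,210:410],None,fx=2,fy=2,interpolation=2),cv2.resize(b["img"][170:320,160:360],None,fx=2,fy=2,interpolation=2)]),cv2.COLOR_RGB2BGR))
E
```

```text
wristcam in world [ 311.7582 -575.6503  373.4132] tool offset [  78.7106   -0.1237 -142.1126] cam z in tool [-0.3127  0.001   0.9499] x [ 0.0002  1.     -0.001 ] 302.95443498483917 282.58624657482943 208.83896988009414
knob [626.873   10.2599 161.4483]
pad [583.1516 -45.3619 108.    ]
hub [610.9389  34.5171 140.    ] [602.7097  54.207  140.    ]
pin [ 539.1638 -220.0418   72.    ] [ 542.025  -226.6345   72.    ]
pos [ 238.589  -604.6536  231.2991] rpy [ 3.1416 -0.      0.3758] shift units [ 2.7336 -2.1799 -1.1246]
turn units [-0.     -0.      0.4785]
```

View pics/c1.png

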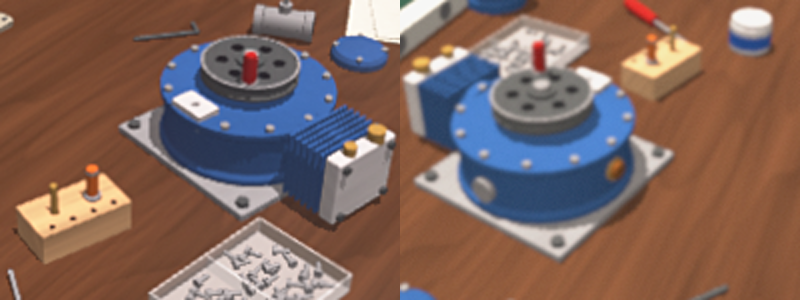

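step_arm --series '[[[0,0,0,0.255,-0.199,-0.055,0],[0,0,0,0.255,-0.199,-0.055,0],[0,0,0,0.255,-0.199,-0.055,0],[0,0,0,0.255,-0.199,-0.055,0],[0,0,0,0.255,-0.199,-0.055,0],[0,0,0,0.255,-0.199,-0.055,0],[0,0,0,0.255,-0.199,-0.055,0],[0,0,0,0.255,-0.199,-0.055,0],[0,0,0,0.255,-0.199,-0.055,0],[0,0,0,0.255,-0.199,-0.055,0],[0,0,0,0.255,-0.199,-0.055,0],[0,0,0,0.255,-0.199,-0.055,0]]]'

```text
clock: 2.85
eef_pos: [534.9, -101.2, 331.0]
tool_rot: [3.141, -0.001, 0.376]
force: [1.0, -0.7, 0.9]
width: 85.1
gripper_force: 0.0
```

step_arm --series '[[[0,0,0.18,0,0,0,0],[0,0,0.18,0,0,0,0],[0,0,0.12,0,0,0,0],[0,0,0,0,0,0,0],[0,0,0,0,0,0,0]]]'

```text
clock: 3.35
eef_pos: [534.1, -102.9, 330.4]
tool_rot: [3.142, -0.0, 0.001]
force: [1.4, -0.8, 0.2]
width: 85.2
gripper_force: 0.0
```

```bash
python3 - <<'E'
from h import *
w=ctrl.get_image("wrist");save(w,"w1.png")
s,p,R=st();print(p,s["tool_rot"],s["clock"])
for th,z in(("knob",165),("pin_grip",72),("port",108),("wheel_centre",136),("drift",88),("flywheel",136)):
    for x in ctrl.recognise(w,th)[:2]: print(th,np.round(x["centre"],1),round(x["score"],2),atz(w,x["centre"],z))
E
```

```text
[ 534.0776 -102.9711  330.3835] [-3.1416 -0.0001  0.0008] 3.4
knob [133.8 114.3] 0.55 [607.5121  39.7863 165.    ]
knob [484.  237.3] 0.53 [ 479.2604 -324.1917  165.    ]
pin_grip [370.9 162.9] 0.56 [ 545.3562 -220.6233   72.    ]
pin_grip [133.5 118.1] 0.16 [601.3344  84.1572  72.    ]
port [162.1 102. ] 0.89 [619.9386  32.4982 108.    ]
wheel_centre [135.1 119.2] 0.79 [602.0713  52.6888 136.    ]
wheel_centre [158.5 102.4] 0.35 [618.9798  25.8501 136.    ]
drift [411.9 177.5] 0.64 [ 529.1759 -270.3547   88.    ]
flywheel [132.8 120.1] 0.79 [601.1428  55.2508 136.    ]
```

View pics/w1.png

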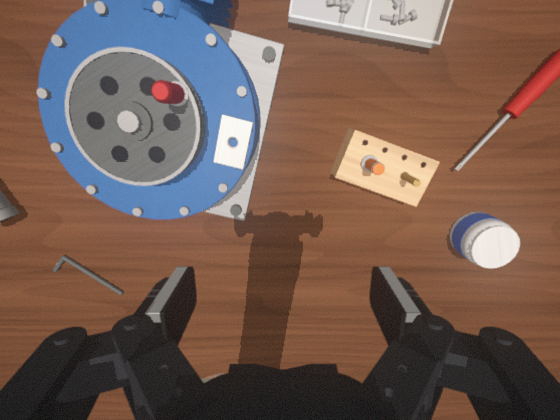

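```bash
python3 - <<'E'
from h import *
w=ctrl.get_image("wrist");im=w["img"].astype(int)
r,g,b=im[...,0],im[...,1],im[...,2]
m=(r>120)&(g<60)&(b<60);m[:,250:]=0;y,x=np.nonzero(m);print("red",x.mean(),y.mean(),x.min(),x.max(),y.min(),y.max());k=atz(w,(x.mean(),y.mean()),165);print("knob",k)
m=(r>170)&(g<150)&(b<90)&(r-g>60);m[:140]=0;m[190:]=0;m[:,:355]=0;m[:,395:]=0;y,x=np.nonzero(m);print("orange",x.mean(),y.mean(),len(x));print("pin",atz(w,(x.mean(),y.mean()),72))
print("hole",atz(w,(232.5,141.7),108))
print("hub144",atz(w,(128,122),144))
# rim fit: circle radius 70 at z=136, project and compare
from scipy.optimize import minimize
gr=cv2.GaussianBlur(im.sum(2).astype(np.float32)/3,(0,0),1)
bl=cv2.GaussianBlur((b-r).astype(np.float32),(0,0),1)
def val(c,rad,z):
    t=np.linspace(0,2*np.pi,120);P=np.c_[c[0]+rad*np.cos(t),c[1]+rad*np.sin(t),np.full(120,z)]
    uv=np.array([proj(w,q) for q in P]).astype(np.float32)
    return cv2.remap(bl,uv[:,0].reshape(1,-1),uv[:,1].reshape(1,-1),1)[0]
best=min(((val((cx,cy),67.5,136).mean()-val((cx,cy),74,136).mean(),cx,cy) for cx in np.arange(592,615,1.5) for cy in np.arange(42,68,1.5)))
print(best)
E
```

```text
red 165.88 95.04 157 170 82 101
knob [625.259    6.5024 165.    ]
orange 372.0 169.0 1
pin [ 536.9305 -223.0152   72.    ]
hole [576.4032 -44.9124 108.    ]
hub144 [599.8307  56.3647 144.    ]
(np.float32(-85.72574), np.float64(601.0), np.float64(54.0))
```

```bash
python3 - <<'E'
from h import *
s,p,R=st();print(s["qpos"])
a=np.radians(-63.2); to([601+56*np.cos(a),54+56*np.sin(a),230],np.radians(116.8))
E
```

```text
[ 0.1196  0.374   0.0279  1.6773 -0.0116  1.0904 -1.421 ]
pos [ 534.0848 -103.1189  330.3171] rpy [-3.1415 -0.     -0.0012] shift units [ 0.6136 -0.7149  0.6689]
turn units [ 0.     -0.0001 -2.597 ]
```

step_arm --series '[[[0,0,0,0.2045,-0.2383,0,0],[0,0,0,0.2045,-0.2383,0,0],[0,0,0,0.2045,-0.2383,0,0],[0,0,-0.186,0,0,0,0],[0,0,-0.186,0,0,0,0],[0,0,-0.186,0,0,0,0],[0,0,-0.186,0,0,0,0],[0,0,-0.186,0,0,0,0],[0,0,-0.186,0,0,0,0],[0,0,-0.186,0,0,0,0],[0,0,-0.186,0,0,0,0],[0,0,-0.186,0,0,0,0]]]'

```text
clock: 4.95
eef_pos: [626.3, 4.0, 330.3]
tool_rot: [-3.142, 0.0, 1.32]
force: [0.7, 0.1, 0.2]
width: 85.4
gripper_force: 0.0
```

step_arm --series '[[[0,0,-0.186,0,0,0.2,0],[0,0,-0.186,0,0,0.2,0],[0,0,-0.186,0,0,0.2,0],[0,0,-0.186,0,0,0,0],[0,0,-0.179,0,0,0,0],[0,0,0,0,0,0,0],[0,0,0,0,0,0,0]]]'

```text
clock: 5.65
eef_pos: [626.4, 3.9, 240.3]
tool_rot: [3.141, -0.0, 2.035]
force: [-0.2, 0.2, 0.6]
width: 85.6
gripper_force: 0.0
```

```bash
python3 - <<'E'
from h import *
w=ctrl.get_image("wrist");save(w,"w2.png")
s,p,R=st();print(s["qpos"],s["clock"],s["force"])
print(proj(w,[601,54,136]),proj(w,[626.2,4,165]),proj(w,[576.4,-44.9,108]))
im=w["img"].astype(int);r,g,b=im[...,0],im[...,1],im[...,2]
m=((r>120)&(g<60)&(b<60)).astype(np.uint8);n,l,S,C=cv2.connectedComponentsWithStats(m)
for i in range(1,n):
    if S[i,4]>60: print(S[i],C[i],atz(w,C[i],165))
a=np.radians(-63.2); to([601+56*np.cos(a),54+56*np.sin(a),230],np.radians(116.8))
E
```

```text
[ 0.2419  0.6227 -0.4904  1.5673  0.3256  1.0334  0.1262] 5.7 [ 0.1806 -0.1519 -0.1878]
[284.2266 140.945 ] [284.5007 219.4955] [215.2231 219.8356]
pos [626.3846   3.9281 240.4682] rpy [3.1413 0.0002 2.0353] shift units [ 0.0009 -0.0006  0.0698]
turn units [ 0.0003  0.0003 -0.0042]
```

View pics/w2.png

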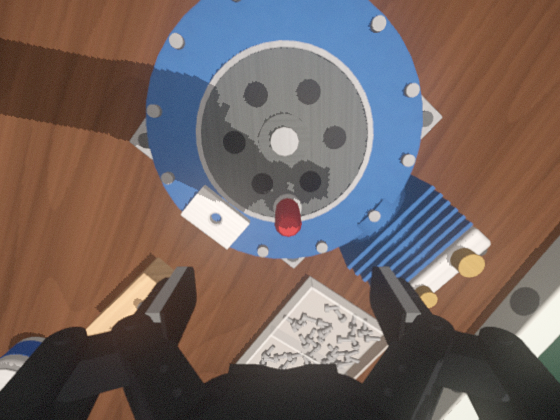

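step_arm --series '[[[0,0,0,0.007,0.013,0.2,0.2],[0,0,0,0,0,0.2,0.3],[0,0,0,0,0,0.2,0.4],[0,0,0,0,0,0,0.5],[0,0,0,0,0,0,0.6],[0,0,0,0,0,0,0.66],[0,0,0,0,0,0,0.66],[0,0,0,0,0,0,0.66]]]'

```text
clock: 6.5
eef_pos: [628.3, 6.0, 151.7]
tool_rot: [3.139, 0.001, 2.038]
force: [-0.2, -0.5, 0.5]
width: 29.3
gripper_force: 0.0
```

```bash
python3 - <<'E'
from h import *
w=ctrl.get_image("wrist");save(w,"w3.png")
s,p,R=st();print(p,s["tool_rot"],s["force"],s["width"],s["gripper_force"])
c=w["img"][150:420,100:460]; cv2.imwrite("pics/w3c.png",cv2.cvtColor(cv2.resize(c,None,fx=1.5,fy=1.5),cv2.COLOR_RGB2BGR))
E
```

```text
[628.1134   5.9292 151.4035] [3.14   0.0008 2.0381] [-0.3348  0.0465  0.3953] 28.829551560191046 0.0
```

View pics/w3c.png

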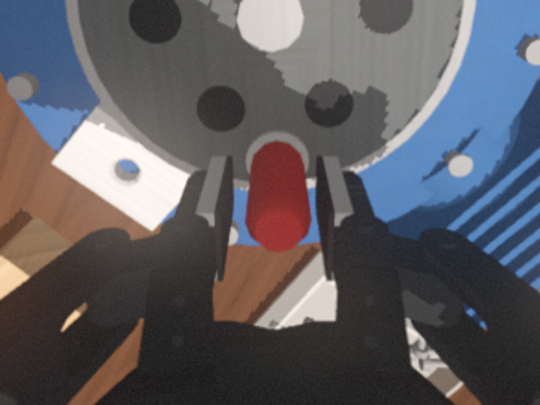

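step_arm --series '[[[0,0,0,0,0,0,0.71],[0,0,0,0,0,0,0.71],[0,0,0.0889,0.0009,-0.026,0,0.71],[0,0,0.0889,0.0009,-0.026,0,0.71],[0,0,0.0889,0.0009,-0.026,0,0.71]]]'

```text
clock: 7.05
eef_pos: [618.4, 2.8, 150.6]
tool_rot: [3.137, -0.001, 1.827]
force: [4.0, 0.9, -2.0]
width: 24.9
gripper_force: 2.0
```

step_arm --series '[[[0,0,0.0889,0.0009,-0.026,0,0.71],[0,0,0.0889,0.0009,-0.026,0,0.71]]]'

```text
clock: 7.25
eef_pos: [610.9, 1.0, 150.6]
tool_rot: [3.137, -0.001, 1.687]
force: [4.4, 1.7, -2.5]
width: 24.9
gripper_force: 2.2
```

```bash
cat >> h.py <<'E'
def tang():
    s,p,R=st(); d=p[:2]-np.array([601,54]); f=R.inv().apply(s["force"])
    a=np.degrees(np.arctan2(d[1],d[0]));y=np.degrees(s["tool_rot"][2])
    print("rad %.1f ang %.1f yaw %.1f z %.1f"%(np.hypot(*d),a,y,p[2]),"force tool",f,"w %.1f"%s["width"],"clk",s["clock"])
E
python3 -c "
from h import *
tang()"
```

```text
rad 53.9 ang -79.4 yaw 96.6 z 150.6 force tool [1.1848 4.5308 2.4918] w 24.9 clk 7.25
```

step_arm --series '[[[0,0,0.0667,-0.0014,-0.0195,0,0.71],[0,0,0.0667,-0.0014,-0.0195,0,0.71]]]'

```text
clock: 7.45
eef_pos: [605.1, -0.2, 150.6]
tool_rot: [3.137, -0.001, 1.583]
force: [5.0, -0.7, -3.1]
width: 24.9
gripper_force: 2.3
```

step_arm --series '[[[0,0,0.0667,-0.0014,-0.0195,0,0.71],[0,0,0.0667,-0.0014,-0.0195,0,0.71]]]'

```text
clock: 7.65
eef_pos: [599.3, -1.0, 150.6]
tool_rot: [3.137, -0.001, 1.478]
force: [3.4, -0.5, -3.0]
width: 24.6
gripper_force: 2.2
```

step_arm --series '[[[0,0,0.0667,-0.0014,-0.0195,0,0.71],[0,0,0.0667,-0.0014,-0.0195,0,0.71]]]'

```text
clock: 7.85
eef_pos: [593.5, -1.1, 150.6]
tool_rot: [3.137, -0.001, 1.373]
force: [4.7, -0.3, -2.4]
width: 24.7
gripper_force: 2.2
```

step_arm --series '[[[0,0,0.0667,-0.0014,-0.0195,0,0.71],[0,0,0.0667,-0.0014,-0.0195,0,0.71]]]'

```text
clock: 8.05
eef_pos: [587.6, -0.6, 150.6]
tool_rot: [3.138, -0.001, 1.268]
force: [3.8, -2.3, -2.9]
width: 24.6
gripper_force: 2.2
```

```bash
python3 -c "
from h import *
tang()"
```

```text
rad 56.2 ang -103.8 yaw 72.6 z 150.6 force tool [-1.1127  4.2757  2.8742] w 24.6 clk 8.05
```

step_arm --series '[[[0,0,0.0667,0.0004,-0.0195,0,0.71],[0,0,0.0667,0.0004,-0.0195,0,0.71]]]'

```text
clock: 8.25
eef_pos: [582.0, 1.2, 150.6]
tool_rot: [3.138, -0.001, 1.163]
force: [3.5, -2.4, -2.9]
width: 24.7
gripper_force: 2.2
```

step_arm --series '[[[0,0,0.0667,0.0004,-0.0195,0,0.71],[0,0,0.0667,0.0004,-0.0195,0,0.71]]]'

```text
clock: 8.45
eef_pos: [576.6, 3.5, 150.6]
tool_rot: [3.138, -0.001, 1.058]
force: [3.3, -3.0, -1.8]
width: 25.0
gripper_force: 2.2
```

step_arm --series '[[[0,0,0.0667,0.0004,-0.0195,0,0.71],[0,0,0.0667,0.0004,-0.0195,0,0.71]]]'

```text
clock: 8.65
eef_pos: [571.6, 6.5, 150.6]
tool_rot: [3.138, -0.001, 0.953]
force: [2.9, -3.9, -1.3]
width: 24.6
gripper_force: 2.2
```

step_arm --series '[[[0,0,0.0667,0.0004,-0.0195,0,0.71],[0,0,0.0667,0.0004,-0.0195,0,0.71]]]'

```text
clock: 8.85
eef_pos: [566.8, 9.9, 150.6]
tool_rot: [3.138, -0.001, 0.848]
force: [3.9, -3.5, -1.7]
width: 25.1
gripper_force: 2.2
```

```bash
python3 -c "
from h import *
tang()"
```

```text
rad 55.8 ang -127.8 yaw 48.6 z 150.6 force tool [-0.039   5.2529  1.7501] w 25.1 clk 8.85
```

step_arm --series '[[[0,0,0.0444,0.0003,-0.013,0,0.71],[0,0,0.0444,0.0003,-0.013,0,0.71]]]'

```text
clock: 9.05
eef_pos: [563.4, 13.1, 150.6]
tool_rot: [3.14, -0.001, 0.779]
force: [3.7, -3.8, -1.5]
width: 24.7
gripper_force: 2.3
```

step_arm --series '[[[0,0,0.0444,0.0003,-0.013,0,0.71],[0,0,0.0444,0.0003,-0.013,0,0.71]]]'

```text
clock: 9.25
eef_pos: [560.2, 16.7, 150.5]
tool_rot: [3.141, -0.001, 0.709]
force: [2.9, -2.9, 1.1]
width: 24.5
gripper_force: 2.1
```

step_arm --series '[[[0,0,0.0444,0.0003,-0.013,0,0.71],[0,0,0.0444,0.0003,-0.013,0,0.71]]]'

```text
clock: 9.45
eef_pos: [557.5, 20.1, 150.5]
tool_rot: [3.141, -0.0, 0.639]
force: [3.7, -3.4, 1.9]
width: 25.0
gripper_force: 2.2
```

step_arm --series '[[[0,0,0.0444,0.0003,-0.013,0,0.71],[0,0,0.0444,0.0003,-0.013,0,0.71]]]'

```text
clock: 9.65
eef_pos: [555.2, 23.3, 150.5]
tool_rot: [3.141, -0.0, 0.569]
force: [2.7, -3.3, 1.8]
width: 24.5
gripper_force: 2.2
```

step_arm --series '[[[0,0,0.0444,0.0003,-0.013,0,0.71],[0,0,0.0444,0.0003,-0.013,0,0.71]]]'

```text
clock: 9.85
eef_pos: [553.2, 26.6, 150.5]
tool_rot: [3.141, -0.0, 0.499]
force: [1.6, -3.5, 2.4]
width: 24.4
gripper_force: 2.2
```

```bash
python3 -c "
from h import *
tang()"
```

```text
rad 55.1 ang -150.2 yaw 28.6 z 150.5 force tool [-0.2311  3.8448 -2.3682] w 24.4 clk 9.85
```

step_arm --series '[[[0,0,0.0444,0.0003,-0.013,0,0.71],[0,0,0.0444,0.0003,-0.013,0,0.71]]]'

```text
clock: 10.05
eef_pos: [551.4, 30.2, 150.4]
tool_rot: [3.142, -0.0, 0.43]
force: [2.1, -3.8, 3.2]
width: 24.7
gripper_force: 2.2
```

step_arm --series '[[[0,0,0.0444,0.0003,-0.013,0,0.71],[0,0,0.0444,0.0003,-0.013,0,0.71]]]'

```text
clock: 10.25
eef_pos: [549.8, 33.8, 150.3]
tool_rot: [-3.142, 0.0, 0.36]
force: [1.4, -3.5, 3.7]
width: 24.9
gripper_force: 2.2
```

step_arm --series '[[[0,0,0.0444,0.0003,-0.013,0,0.71],[0,0,0.0444,0.0003,-0.013,0,0.71]]]'

```text
clock: 10.45
eef_pos: [548.5, 37.5, 150.3]
tool_rot: [-3.142, 0.0, 0.29]
force: [1.2, -4.1, 3.8]
width: 24.9
gripper_force: 2.3
```

step_arm --series '[[[0,0,0.0444,0.0003,-0.013,0,0.71],[0,0,0.0444,0.0003,-0.013,0,0.71]]]'

```text
clock: 10.65
eef_pos: [547.7, 40.5, 150.3]
tool_rot: [3.141, 0.0, 0.22]
force: [1.0, -6.4, 3.4]
width: 24.9
gripper_force: 3.3
```

```bash
python3 -c "
from h import *
tang()"
```

```text
rad 55.0 ang -165.8 yaw 12.6 z 150.3 force tool [-0.4027  6.4837 -3.3549] w 24.9 clk 10.65
```

step_arm --series '[[[0,0,0.0444,0.0003,-0.013,0,0.71],[0,0,0.0444,0.0003,-0.013,0,0.71]]]'

```text
clock: 10.85
eef_pos: [546.9, 43.4, 150.3]
tool_rot: [3.14, 0.001, 0.15]
force: [1.5, -8.4, 4.1]
width: 24.6
gripper_force: 4.1
```

step_arm --series '[[[0,0,0.0444,0.0003,-0.013,0,0.71],[0,0,0.0444,0.0003,-0.013,0,0.71]]]'

```text
clock: 11.05
eef_pos: [546.2, 46.5, 150.3]
tool_rot: [3.139, 0.001, 0.079]
force: [1.5, -9.2, 3.8]
width: 24.7
gripper_force: 4.7
```

step_arm --series '[[[0,0,0.0444,0.0003,-0.013,0,0.71],[0,0,0.0444,0.0003,-0.013,0,0.71]]]'

```text
clock: 11.25
eef_pos: [545.8, 49.8, 150.2]
tool_rot: [3.138, 0.001, 0.009]
force: [0.1, -11.2, 5.6]
width: 25.1
gripper_force: 5.2
```

step_arm --series '[[[0,0,0.0444,0.0003,-0.013,0,0.71],[0,0,0.0444,0.0003,-0.013,0,0.71]]]'

```text
clock: 11.45
eef_pos: [545.5, 53.4, 150.2]
tool_rot: [3.138, 0.002, -0.061]
force: [-0.6, -9.9, 6.1]
width: 24.4
gripper_force: 5.3
```

```bash
python3 -c "
from h import *
tang()"
```

```text
rad 55.5 ang -179.4 yaw -3.5 z 150.2 force tool [ 0.0019  9.9037 -6.0819] w 24.4 clk 11.45
```

step_arm --series '[[[0,0,0.0444,0.0002,-0.013,0,0.71],[0,0,0.0444,0.0002,-0.013,0,0.71]]]'

```text
clock: 11.65
eef_pos: [545.5, 57.3, 150.2]
tool_rot: [3.137, 0.002, -0.13]
force: [-1.3, -10.5, 6.4]
width: 24.9
gripper_force: 5.3
```

step_arm --series '[[[0,0,0.0444,0.0002,-0.013,0,0.71],[0,0,0.0444,0.0002,-0.013,0,0.71]]]'

```text
clock: 11.85
eef_pos: [545.8, 61.4, 150.2]
tool_rot: [3.138, 0.003, -0.2]
force: [-2.5, -9.4, 6.9]
width: 24.5
gripper_force: 4.9
```

step_arm --series '[[[0,0,0.0444,0.0002,-0.013,0,0.71],[0,0,0.0444,0.0002,-0.013,0,0.71]]]'

```text
clock: 12.05
eef_pos: [546.5, 65.8, 150.1]
tool_rot: [3.138, 0.003, -0.269]
force: [-2.9, -7.0, 6.7]
width: 25.0
gripper_force: 4.3
```

```bash
python3 -c "
from h import *
tang()"
```

```text
rad 55.8 ang 167.8 yaw -15.4 z 150.1 force tool [-0.9104  7.5453 -6.6936] w 25.0 clk 12.05
```

step_arm --series '[[[0,0,0.0444,0.0002,-0.013,0,0.71],[0,0,0.0444,0.0002,-0.013,0,0.71]]]'

```text
clock: 12.25
eef_pos: [547.3, 70.4, 149.9]
tool_rot: [3.138, 0.004, -0.339]
force: [-2.2, -6.5, 6.2]
width: 24.9
gripper_force: 3.5
```

step_arm --series '[[[0,0,0.0444,0.0002,-0.013,0,0.71]]]'

```text
clock: 12.35
eef_pos: [547.9, 72.7, 149.8]
tool_rot: [3.139, 0.004, -0.373]
force: [-2.6, -5.2, 4.7]
width: 25.3
gripper_force: 2.9
```

```bash
python3 -c "
from h import *
tang()"
```

```text
rad 56.3 ang 160.6 yaw -21.4 z 149.8 force tool [-0.4942  5.8263 -4.6346] w 25.3 clk 12.35
```

step_arm --series '[[[0,0,0.04,0.0002,-0.0115,0,0.71],[0,0,0.04,0.0002,-0.0115,0,0.71]]]'

```text
clock: 12.55
eef_pos: [549.5, 77.0, 149.7]
tool_rot: [3.14, 0.004, -0.435]
force: [-1.2, -3.3, 3.2]
width: 24.8
gripper_force: 2.1
```

```bash
python3 -c "
from h import *
tang()
w=ctrl.get_image('wrist');save(w,'w4.png');tang()
im=w['img'].astype(int);r,g,b=im[...,0],im[...,1],im[...,2]
y,x=np.nonzero((r>90)&(g<60)&(b<60)&(r>2*g));print(np.median(x),np.median(y),len(x))"
```

```text
rad 56.4 ang 156.0 yaw -24.9 z 149.7 force tool [ 0.2608  3.5094 -3.1779] w 24.8 clk 12.55
rad 56.2 ang 154.9 yaw -25.0 z 149.7 force tool [ 0.1048  0.7234 -0.6332] w 24.3 clk 12.6
288.0 284.0 2566
```

step_arm --series '[[[0,0,0,0,0,0,0.6],[0,0,0,0,0,0,0.4],[0,0,0,0,0,0,0.2],[0,0,0,0,0,0,0],[0,0,0,0,0,-0.2,0],[0,0,0,0,0,-0.25,0],[0,0,0,0,0,-0.3,0],[0,0,0,0,0,0,0],[0,0,0,0,0,0,0]]]'

```text
clock: 13.5
eef_pos: [552.1, 77.2, 263.8]
tool_rot: [-3.14, -0.002, -0.432]
force: [-0.1, 0.7, -1.1]
width: 85.3
gripper_force: 0.0
```

```bash
python3 - <<'E'
from h import *
w=ctrl.get_image("wrist");save(w,"w5.png");tang()
im=w["img"].astype(int);r,g,b=im[...,0],im[...,1],im[...,2]
y,x=np.nonzero((r>90)&(g<60)&(b<60)&(r>2*g)&(np.indices(r.shape)[0]<300));k=atz(w,(np.median(x),np.median(y)),165);print(k,len(x),np.degrees(np.arctan2(k[1]-54,k[0]-601)),np.median(x),np.median(y))
print(proj(w,[576.4,-44.9,108]))
a=ctrl.get_image("scene")
s,p,R=st();to([541,-222,200],0)
to([576.4,-44.9,260],0)
E
```

```text
rad 55.0 ang 155.1 yaw -24.7 z 262.5 force tool [-0.1879 -0.1539 -0.0326] w 85.7 clk 13.55
[553.8388  68.4584 165.    ] 122 162.95578772029344 290.0 203.0
[389.066  115.9078]
pos [550.671   77.1026 261.7704] rpy [ 3.1407  0.0019 -0.432 ] shift units [0.7771 1.8375 0.412 ]
turn units [ 0.0006  0.0026 -0.55  ]
pos [550.671   77.1026 261.7704] rpy [ 3.1407  0.0019 -0.432 ] shift units [0.4963 0.6668 0.0115]
turn units [ 0.0006  0.0026 -0.55  ]
```

View pics/w5.png

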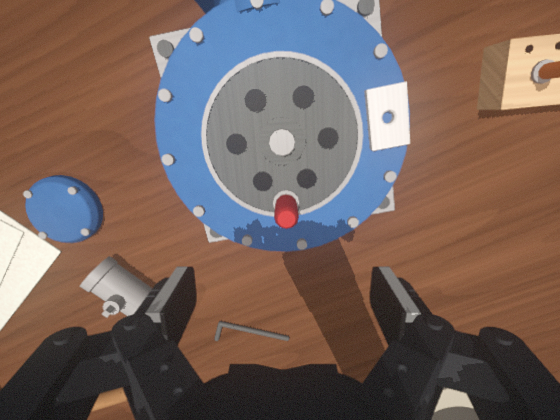

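step_arm --series '[[[0,0,0,0.111,0.2625,0.03,0],[0,0,0,0.111,0.2625,0.03,0],[0,0,0,0.111,0.2625,0.03,0],[0,0,0,0.111,0.2625,0.03,0],[0,0,0,0.111,0.2625,0.03,0],[0,0,0,0.111,0.2625,0.03,0],[0,0,0,0.111,0.2625,0.03,0]]]'

```text
clock: 14.3
eef_pos: [540.8, -223.3, 229.3]
tool_rot: [3.142, 0.003, -0.432]
force: [0.7, 0.1, 0.2]
width: 85.7
gripper_force: 0.0
```

step_arm --series '[[[0,0,-0.185,0,0,0,0],[0,0,-0.185,0,0,0,0],[0,0,-0.185,0,0,0,0],[0,0,-0.185,0,0,0,0],[0,0,-0.185,0,0,0,0],[0,0,-0.185,0,0,0,0],[0,0,-0.185,0,0,0,0],[0,0,-0.185,0,0,0,0],[0,0,-0.185,0,0,0,0],[0,0,-0.185,0,0,0,0],[0,0,-0.185,0,0,0,0],[0,0,-0.185,0,0,0,0]]]'

```text
clock: 15.5
eef_pos: [540.9, -221.6, 229.4]
tool_rot: [-3.138, -0.001, 1.318]
force: [-0.2, -0.0, 0.4]
width: 85.5
gripper_force: 0.0
```

step_arm --series '[[[0,0,0,0,0,0,0],[0,0,0,0,0,0,0]]]'

```text
clock: 15.7
eef_pos: [541.3, -222.0, 230.1]
tool_rot: [-3.139, -0.001, 1.308]
force: [0.2, 0.0, -0.3]
width: 85.6
gripper_force: 0.0
```

```bash
python3 - <<'E'
from h import *
w=ctrl.get_image("wrist");save(w,"w6.png")
s,p,R=st();print(p,s["tool_rot"],s["qpos"],s["clock"])
print(ctrl.recognise(w,"pin_grip")[:2],proj(w,[576.4,-44.9,108]))
E
```

```text
[ 541.4618 -222.0374  230.3923] [-3.1399 -0.0004  1.3083] [ 0.4494  0.5393 -0.1671  1.7004  0.1077  0.9126 -0.0231] 15.75
[{'centre': [285.8, 190.5], 'score': 0.95}] [267.7549 -40.237 ]
```

View pics/w6.png

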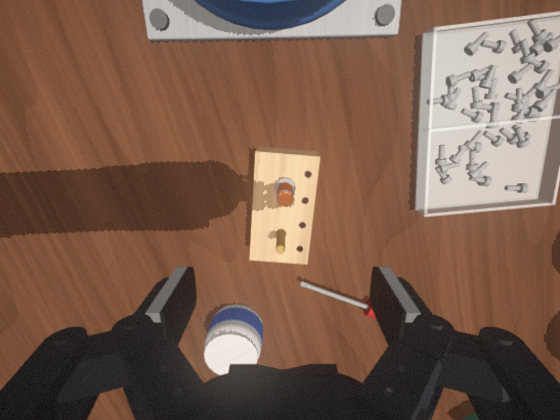

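```bash
python3 - <<'E'
from h import *
w=ctrl.get_image("wrist")
im=w["img"].astype(int)[170:220,265:310];r,g,b=im[...,0],im[...,1],im[...,2]
hsv=cv2.cvtColor(w["img"][170:220,265:310],cv2.COLOR_RGB2HSV)
m=(hsv[...,1]>190)&(hsv[...,0]<13)&(r>90);y,x=np.nonzero(m);print(len(x),x.min()+265,x.max()+265,y.min()+170,y.max()+170,x.mean()+265,y.mean()+170)
g=atz(w,(x.mean()+265,y.mean()+170),73);print(g,atz(w,(286,190.5),72))
to([g[0],g[1],58],1.308)
E
```

```text
Traceback (most recent call last):
ValueError: zero-size array to reduction operation minimum which has no identity
```

```bash
python3 - <<'E'
from h import *
w=ctrl.get_image("wrist")
c=ctrl.recognise(w,"pin_grip")[0]["centre"];print(c)
g=atz(w,c,72);print(g,atz(w,(286,190.5),72)); to([g[0],g[1],130],1.308)
E
```

```text
[283.5, 191.2]
[ 541.2253 -222.7248   72.    ] [ 543.8931 -222.6696   72.    ]
pos [ 541.9405 -221.9973  231.1489] rpy [-3.1413  0.0001  1.3105] shift units [-0.0059 -0.0032  0.6743]
turn units [-0.0004  0.0001  0.0032]
```

step_arm --series '[[[0,0,0,0,0.004,0.23,0],[0,0,0,0,0,0.25,0],[0,0,0,0,0,0.2,0.2],[0,0,0,0,0,0,0.3],[0,0,0,0,0,0,0.3]]]'

```text
clock: 16.45
eef_pos: [542.8, -222.2, 129.7]
tool_rot: [-3.141, -0.0, 1.311]
force: [0.4, -0.6, 0.2]
width: 60.1
gripper_force: 0.0
```

```bash
python3 - <<'E'
from h import *
w=ctrl.get_image("wrist");save(w,"w7.png")
c=ctrl.recognise(w,"pin_grip");print(c[:2]);c=c[0]["centre"]
hsv=cv2.cvtColor(w["img"],cv2.COLOR_RGB2HSV);x0,y0=map(int,c)
print(hsv[y0,x0],hsv[y0,x0+4]);m=(cv2.absdiff(hsv[...,0],np.full_like(hsv[...,0],hsv[y0,x0,0]))<5)&(hsv[...,1]>170);m[:y0-45]=0;m[y0+45:]=0;m[:,:x0-25]=0;m[:,x0+25:]=0
y,x=np.nonzero(m);print(len(x),np.median(x),y.min(),y.max())
g=atz(w,(np.median(x),c[1]),72);print(g,atz(w,c,72)); to([g[0],g[1],58],1.308)
E
```

```text
[{'centre': [282.9, 226.2], 'score': 0.85}]
[ 11 148 155] [ 11 155 151]
  return _methods._mean(a, axis=axis, dtype=dtype,
  ret = ret.dtype.type(ret / rcount)
Traceback (most recent call last):
ValueError: zero-size array to reduction operation minimum which has no identity
```

```bash
python3 - <<'E'
from h import *
w=ctrl.get_image("wrist")
c=ctrl.recognise(w,"pin_grip")[0]["centre"];print(c, atz(w,c,72)); to([*atz(w,c,72)[:2],58],1.308)
cv2.imwrite("pics/w7c.png",cv2.cvtColor(cv2.resize(w["img"][150:400,180:390],None,fx=2,fy=2),cv2.COLOR_RGB2BGR))
E
```

```text
[283.3, 226.6] [ 543.3967 -222.8728   72.    ]
pos [ 543.8296 -222.7204  131.1909] rpy [3.1381 0.0004 1.3113] shift units [-0.0015 -0.0042  0.4879]
turn units [0.0044 0.0004 0.0042]
```

View pics/w7c.png

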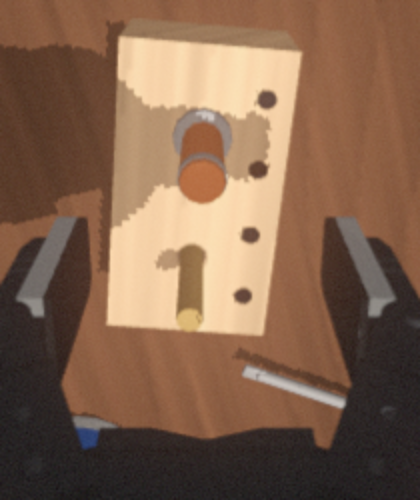

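step_arm --series '[[[0,0,0,0,-0.004,0.22,0.3],[0,0,0,0,0,0.2,0.3],[0,0,0,0,0,0.068,0.4],[0,0,0,0,0,0,0.5],[0,0,0,0,0,0,0.6],[0,0,0,0,0,0,0.7],[0,0,0,0,0,0,1],[0,0,0,0,0,0,1],[0,0,0,0,0,0,1]]]'

```text
clock: 17.55
eef_pos: [543.0, -222.5, 57.7]
tool_rot: [3.139, 0.0, 1.311]
force: [-1.4, 0.7, 7.2]
width: 14.4
gripper_force: 58.4
```

```bash
python3 - <<'E'
from h import *
s,p,R=st();print(p,s["tool_rot"],s["force"],s["torque"],s["width"],s["gripper_force"])
E
```

```text
[ 542.994  -222.5237   57.7081] [3.139  0.0003 1.3114] [-1.4011  0.7484  7.2285] [0.0549 0.1492 0.0067] 14.362374228017494 58.353933691978455
```

step_arm --series '[[[0,0,0,0,0,-0.05,1],[0,0,0,0,0,-0.1,1],[0,0,0,0,0,-0.15,1],[0,0,0,0,0,-0.2,1],[0,0,0,0,0,-0.2,1],[0,0,0,0,0,-0.2,1],[0,0,0,0,0,-0.05,1],[0,0,0,0,0,0,1]]]'

```text
clock: 18.35
eef_pos: [542.5, -222.4, 200.4]
tool_rot: [3.139, 0.0, 1.311]
force: [0.8, 0.3, -1.9]
width: 14.4
gripper_force: 58.9
```

```bash
python3 - <<'E'
from h import *
s,p,R=st();print(s["force"],s["torque"],s["width"],s["gripper_force"])
to([576.4,-44.9,185],np.radians(76)); to([576.4-60*.24,-44.9-60*.97,200],np.radians(76))
E
```

```text
[ 0.8244  0.3001 -1.8837] [0.0499 0.0058 0.0191] 14.39981490122517 58.928262591362
pos [ 542.5406 -222.3922  200.4111] rpy [3.1386 0.0004 1.3114] shift units [ 1.2016 -0.0857  0.102 ]
turn units [ 0.0038  0.0005 -0.0192]
pos [ 542.5406 -222.3922  200.4111] rpy [3.1386 0.0004 1.3114] shift units [ 0.8019 -0.0786  0.0022]
turn units [ 0.0038  0.0005 -0.0192]
```

step_arm --series '[[[0,0,0,0.25,-0.0195,0,1],[0,0,0,0.3,-0.0295,0,1],[0,0,0,0.25,-0.0296,0,1],[0,0,0,0,0,0,1],[0,0,0,0,0,0,1],[0,0,0,0,0,0,1]]]'

```text
clock: 18.95
eef_pos: [560.3, -104.5, 197.6]
tool_rot: [-3.139, 0.001, 1.31]
force: [0.7, -0.8, -0.5]
width: 14.3
gripper_force: 58.9
```

```bash
python3 - <<'E'
from h import *
w=ctrl.get_image("wrist");save(w,"w8.png");tang()
u=proj(w,[576.4,-44.9,108]);print(u,ctrl.recognise(w,"port")[:1])
x0,y0=map(int,u-30)
cv2.imwrite("pics/w8c.png",cv2.cvtColor(np.hstack([cv2.resize(w["img"][y0:y0+60,x0:x0+60],(380,380),interpolation=1),cv2.resize(w["img"][:,90:470],(380,420))[:380]]),cv2.COLOR_RGB2BGR))
print(x0,y0)
g=cv2.cvtColor(w["img"],cv2.COLOR_RGB2GRAY)[y0:y0+60,x0:x0+60];print(g[20:44:2,16:46:2])
E
```

```text
rad 164.0 ang -104.3 yaw 75.0 z 197.8 force tool [ 0.5519 -0.3844  0.805 ] w 14.5 clk 19.0
[284.6447 133.6542] [{'centre': [308.7, 60.4], 'score': 0.86}]
254 103
[[254 253 254 254 254 243 230 227 233 252 254 255 252 253 253]
 [252 253 253 253 227 198 179 164 190 210 244 255 255 254 254]
 [253 253 253 227 189 153 153 153 152 146 187 251 254 253 254]
 [254 254 248 215 151 154 155 153 153 124 175 231 254 254 254]
 [254 254 235 174 150 153 152 155 156 129 136 211 240 254 254]
 [251 252 233 170 156 153 153 153 154 132 130 189 251 253 253]
 [251 252 237 201 153 153 152 153 155 153 153 213 252 253 253]
 [251 253 250 231 160 151 156 154 152 129 203 239 253 253 254]
 [251 252 252 240 221 169 156 139 151 205 219 250 253 253 253]
 [250 250 251 251 240 229 221 217 219 233 248 253 252 252 253]
 [251 252 252 252 254 250 249 248 250 252 254 253 254 254 254]
 [250 251 250 251 251 252 252 251 252 252 253 253 253 253 252]]
```

View pics/w8c.png

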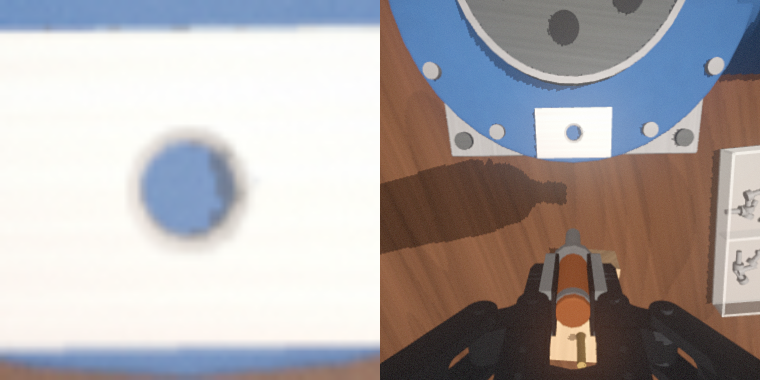

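```bash
python3 - <<'E'
from h import *
w=ctrl.get_image("wrist");s,p,R=st()
g=cv2.cvtColor(w["img"],cv2.COLOR_RGB2GRAY).astype(float);sub=255-g[113:155,264:306];sub[sub<40]=0
yy,xx=np.indices(sub.shape);h=np.array([(sub*xx).sum(),(sub*yy).sum()])/sub.sum()+[264,113];print("hole px",h,atz(w,h,108))
for l in(0,14,33.7,52.7): print(l,proj(w,p+R.apply([0,0,l])))
t=proj(w,p+R.apply([0,0,52.7]));x0,y0=map(int,t)
hsv=cv2.cvtColor(w["img"],cv2.COLOR_RGB2HSV)
print(x0,y0,p);print(hsv[y0-20:y0+36:3,x0-20:x0+22:2,1])
E
```

```text
hole px [283.0964 131.9116] [576.0724 -43.8122 108.    ]
0 [285.2    267.3685]
14 [284.9849 255.157 ]
33.7 [284.7331 240.8524]
52.7 [284.533  229.4793]
284 229 [ 560.7994 -104.7752  198.1712]
[[129 131 129 124 121 125 128 122 127 125 117 121 126 123 129 124 126 122
  131 131 127]
 [125 127 128 124 130 126 127 129 127 124 125 123 121 127 126 128 125 120
  128 124 127]
 [128 124 134 128 128 127 129 130 125 130 131 128 123 124 116 131 134 128
  129 130 124]
 [129 130 135 130 126 128 126 123 122 125 124 126 128 126 128 127 124 129
  123 129 126]
 [131 126 131 127 129 130 136 126 121 123 128 129 128 130 122 128 124 125
  129 130 133]
 [129 132 134 124 132 135 132 131 137 132 135 130 129 132 131 133 129 134
  131 133 128]
 [136 128 127 132 133 132 136 133 131 120 133 133 132 131 127 133 131 140
  129 127 128]
 [134 128 134 132 138 127 130  53  21  23  22  32 102 136 130 129 128 136
  128 130 130]
 [131 133 131 135 131 132  63  27  23  21  20  23  27 132 134 132 132 129
  130 133 131]
 [133 138 131 137 135 140  33  26  28  31  33  24  26 115 128 133 130 127
  133 138 134]
 [130 132 130 136 131 136  31  29  26  26  30  27  26 100 124 133 127 132
  134 130 135]
 [132 128 132 133 135 131  28  24  24  27  31  25  27  88 139 131 129 132
  128 136 135]
 [136 137 137 134  75  31  25  26  26  29  22  20  17  27  57  92 137 128
  131 132 123]
 [129 135  80  26  21  19  22  20  22  25  24  23  22  22  23  20  56 117
  121 130 130]
 [130  36  19  24  23  21  22  23  23  21  19  21  21  23  17  19  21  24
   84 104 101]
 [ 18  55  55  20  21  17  54  91 129 148 157 113  71  25  23  15  24  55
   31  20  17]
 [ 24  76  68  19  58 152 179 169 168 172 178 175 169 171  96  19  24  67
   57  20  21]
 [ 21  82  77  92 190 173 177 182 167 178 169 174 173 177 173 146  32  76
   69  23  19]
 [ 32  48  85 166 173 166 179 175 173 170 178 178 169 177 171 181 127  87
   88  15  17]]
```

step_arm --series '[[[0,0,-0.022,0.09,0,0.1,1],[0,0,0,0.045,0,0.12,1],[0,0,0,0,0,0,1],[0,0,0,0,0,0,1],[0,0,0,0,0,0,1]]]'

```text
clock: 19.6
eef_pos: [566.8, -84.7, 166.4]
tool_rot: [3.14, 0.0, 1.327]
force: [0.8, 0.7, -0.9]
width: 14.6
gripper_force: 58.9
```

```bash
python3 - <<'E'
from h import *
w=ctrl.get_image("wrist");s,p,R=st();print(p,s["tool_rot"])
u=proj(w,[576.2,-44.2,108]);x0,y0=map(int,u)
g=cv2.cvtColor(w["img"],cv2.COLOR_RGB2GRAY).astype(float);sub=255-g[y0-16:y0+16,x0-18:x0+18];sub[sub<40]=0
yy,xx=np.indices(sub.shape);h=np.array([(sub*xx).sum(),(sub*yy).sum()])/sub.sum()+[x0-18,y0-16];print("hole px",u,h,atz(w,h,108))
for l in(12.7,52.7): print(l,proj(w,p+R.apply([0,0,l])))
t=proj(w,p+R.apply([0,0,52.7]));x0,y0=map(int,t);print(x0,y0)
hsv=cv2.cvtColor(w["img"],cv2.COLOR_RGB2HSV)
np.set_printoptions(linewidth=200);print(hsv[y0-16:y0+40:2,x0-24:x0+24:2,1])
E
```

```text
[566.9208 -84.5995 166.5286] [3.1399 0.0003 1.3273]
hole px [283.3158 168.5566] [282.9537 167.7474] [576.0963 -43.6136 108.    ]
12.7 [284.9475 256.2281]
52.7 [284.4864 229.5068]
284 229
[[ 94  99  97  99  96  93  93  91  90  89  94  92 100  99  98  98  99 100  92  99 100  98 101  98]
 [ 97  94  96  98 100  97 102  98  93  95  95  92  98 101  96 100 102 100  98  97 102 101  98 103]
 [101  97 106 100 107 102 101  95 100 105 100  99 101 101 104 105 106 109 103 105 100 103  98 103]
 [104 110  95 102 105 104 100  97  98  98 102 100 106 100 101  99 107 107 106 103 104 102 103 103]
 [105 110 101 107 102 104 109 102  97  97 102  97 108 101 106 108 101 104 103 101 102 104 107 110]
 [107 109 108 110 112 111 107 102 108 107 104 105 111 104 111 107 106 101 114 103 111 109 111 103]
 [112 111 109 106 111 104 107 110 103 110 110 110 106 102 110 108 109 110 111 114 110 113 106 110]
 [118 107 110 107 112 108 108 114 108 105 108 107 108 106 109 115 107 107 111 117 109 104 108 106]
 [115 122 115 106 114 116 114 109 112  94  43  24  33  55 109 112 111 115 110 109 116 114 116 110]
 [122 116 118 113 110 
[... 1159 characters left out ...]
7  70]
 [ 18  22  16  61  52  20  19  20 116 156 168 173 171 154 144  79  21  22  21  83  26  15  13  15]
 [ 16  20  17  65  48  13  56 152 168 161 167 173 160 160 165 172  79  20  28  67  52  18  19  19]
 [ 20  13  26  73  56  40 152 180 164 170 174 166 174 166 174 173 171  76  20  67  49  15  19  21]
 [ 16  17  25  64  66 129 164 163 170 169 165 164 164 174 170 166 168 173  62  60  54  25  20  17]
 [ 20  23  36  53  76 168 176 161 167 169 170 167 166 174 165 163 163 171 128  76  61  16  22  17]
 [ 20  16  34  63  86 173 165 158 176 166 172 168 168 169 160 166 171 168 159  78  88  21  21  22]
 [ 22  18  38  94  93 172 163 169 165 167 171 169 174 173 177 162 162 168 159  52  90  20  18  22]]
```

```bash
python3 - <<'E'
from h import *
w=ctrl.get_image("wrist");s,p,R=st()
t=np.linspace(0,2*np.pi,90)
def ring(l,r,dx,dy): return np.array([proj(w,p+R.apply([dx+r*np.cos(a),dy+r*np.sin(a),l])) for a in t])
for dx,dy in((0,0),(-2,0),(-3,-1),(-3,0)):
    a=ring(52.7,3,dx,dy);b=ring(50.7,5,dx,dy);c=ring(12.7,12,dx,dy);d=ring(7.7,12,dx,dy)
    print(dx,dy,"tip ytop %.1f %.1f x %.1f %.1f"%(a[:,1].min(),b[:,1].min(),b[:,0].min(),b[:,0].max()),"collar ytop %.1f x %.1f %.1f  upper x %.1f %.1f"%(c[:,1].min(),c[:,0].min(),c[:,0].max(),d[:,0].min(),d[:,0].max()))
E
```

```text
0 0 tip ytop 225.4 223.7 x 277.1 291.6 collar ytop 236.6 x 263.6 305.9  upper x 263.1 306.6
-2 0 tip ytop 228.1 226.5 x 277.1 291.6 collar ytop 239.9 x 263.7 305.9  upper x 263.1 306.5
-3 -1 tip ytop 229.4 227.8 x 275.6 290.1 collar ytop 241.6 x 262.0 304.1  upper x 261.4 304.7
-3 0 tip ytop 229.4 227.8 x 277.1 291.6 collar ytop 241.6 x 263.7 305.8  upper x 263.2 306.5
```

step_arm --series '[[[0,0,0,0,0,-0.03,1],[0,0,0,0.15,0,0,1],[0,0,0,0.151,0,0,1],[0,0,0,0,0,0,1],[0,0,0,0,0,0,1],[0,0,0,0,0,0,1]]]'

```text
clock: 20.3
eef_pos: [577.1, -41.1, 170.4]
tool_rot: [3.141, 0.001, 1.327]
force: [0.2, -0.1, -0.9]
width: 14.1
gripper_force: 58.9
```

```bash
python3 - <<'E'
from h import *
w=ctrl.get_image("wrist");s,p,R=st();print(s["force"],s["torque"])
to([577.9,-40.8,161])
E
```

```text
[ 0.025  -0.7203 -1.0878] [-0.0335  0.0631  0.0216]
pos [577.0351 -41.1859 170.2878] rpy [3.1414 0.0009 1.327 ] shift units [0.0039 0.005  0.0619]
```

step_arm --series '[[[0,0,0,0.004,0.005,0.03,1],[0,0,0,0,0,0.02,1],[0,0,0,0,0,0.01,1]]]'

```text
clock: 20.65
eef_pos: [577.7, -39.7, 160.5]
tool_rot: [-3.141, 0.0, 1.328]
force: [0.7, 0.4, -0.3]
width: 14.2
gripper_force: 58.9
```

step_arm --series '[[[0,0,0,0,0,0.008,1],[0,0,0,0,0,0,1]]]'

```text
clock: 20.85
eef_pos: [578.0, -39.6, 159.7]
tool_rot: [-3.141, 0.0, 1.329]
force: [0.0, 0.2, -1.0]
width: 14.3
gripper_force: 58.9
```

step_arm --series '[[[0,0,0,0,0,0.008,1],[0,0,0,0,0,0,1]]]'

```text
clock: 21.05
eef_pos: [578.2, -39.8, 158.9]
tool_rot: [3.141, 0.001, 1.328]
force: [-1.0, -1.6, 1.5]
width: 14.3
gripper_force: 59.2
```

```bash
python3 - <<'E'
from h import *
s,p,R=st();print(R.inv().apply(s["force"]),R.inv().apply(s["torque"]));to([577.9,-40.8,158])
E
```

```text
[-1.7903 -0.5369 -1.5474] [ 0.048  -0.3434 -0.0493]
pos [578.1536 -39.7788 158.8824] rpy [3.1413 0.0006 1.3284] shift units [-0.007  -0.      0.0059]
```

step_arm --series '[[[0,0,0,-0.006,0,0,1],[0,0,0,0,0,0.008,1],[0,0,0,0,0,0,1]]]'

```text
clock: 21.35
eef_pos: [577.8, -40.4, 157.3]
tool_rot: [-3.141, 0.0, 1.329]
force: [0.6, -1.0, -0.7]
width: 14.3
gripper_force: 59.1
```

step_arm --series '[[[0,0,0,0,0,0.008,1],[0,0,0,0,0,0,1]]]'

```text
clock: 21.55
eef_pos: [577.8, -40.3, 156.1]
tool_rot: [-3.141, 0.0, 1.329]
force: [-0.5, -1.6, -0.9]
width: 14.5
gripper_force: 59.0
```

```bash
python3 - <<'E'
from h import *
s,p,R=st();print(R.inv().apply(s["force"]),R.inv().apply(s["torque"]));to([577.9,-40.8,158])
E
```

```text
[-1.6841 -0.068   0.8562] [-0.0694 -0.3322  0.073 ]
pos [577.7779 -40.337  156.0741] rpy [-3.1413  0.0002  1.3286] shift units [-0.0028  0.0015 -0.0128]
```

step_arm --series '[[[0,0,0,-0.003,0,0.016,1],[0,0,0,0,0,0.016,1],[0,0,0,0,0,0.016,1],[0,0,0,0,0,0,1]]]'

```text
clock: 21.95
eef_pos: [577.7, -40.5, 148.6]
tool_rot: [-3.141, -0.0, 1.329]
force: [0.5, -1.4, -1.6]
width: 14.3
gripper_force: 59.0
```

step_arm --series '[[[0,0,0,0,0,0.016,1],[0,0,0,0,0,0.016,1],[0,0,0,0,0,0.016,1],[0,0,0,0,0,0,1]]]'

```text
clock: 22.35
eef_pos: [577.6, -40.5, 141.5]
tool_rot: [-3.141, -0.0, 1.329]
force: [-0.5, -1.1, -2.7]
width: 14.2
gripper_force: 59.0
```

```bash
python3 - <<'E'
from h import *
s,p,R=st();print(R.inv().apply(s["force"]),R.inv().apply(s["torque"]));to([577.9,-40.8,134.7])
E
```

```text
[-1.1906 -0.2546  2.6939] [-0.0316 -0.2241 -0.0447]
pos [577.6335 -40.546  141.4953] rpy [-3.1411 -0.      1.3287] shift units [-0.0012  0.0022  0.0453]
```

Now past the web depth with small steps.

step_arm --series '[[[0,0,0,0,0,0.016,1],[0,0,0,0,0,0.012,1],[0,0,0,0,0,0.01,1],[0,0,0,0,0,0,1]]]'

```text
clock: 22.75
eef_pos: [577.7, -40.6, 135.9]
tool_rot: [-3.141, 0.0, 1.329]
force: [0.4, -0.4, -1.7]
width: 14.1
gripper_force: 59.0
```

step_arm --series '[[[0,0,0,0,0,0.008,1],[0,0,0,0,0,0,1]]]'

```text
clock: 22.95
eef_pos: [577.8, -40.6, 134.9]
tool_rot: [3.142, -0.0, 1.329]
force: [0.2, -1.3, -1.6]
width: 14.3
gripper_force: 59.0
```

step_arm --series '[[[0,0,0,0,0,0.007,1],[0,0,0,0,0,0,1]]]'

```text
clock: 23.15
eef_pos: [577.8, -40.6, 133.9]
tool_rot: [3.142, -0.0, 1.329]
force: [0.5, -1.6, -1.7]
width: 14.5
gripper_force: 59.0
```

step_arm --series '[[[0,0,0,0,0,0.007,1],[0,0,0,0,0,0,1]]]'

```text
clock: 23.35
eef_pos: [577.8, -40.6, 132.8]
tool_rot: [-3.142, 0.0, 1.329]
force: [-0.4, -0.4, -1.0]
width: 14.2
gripper_force: 59.0
```

step_arm --series '[[[0,0,0,0,0,0.007,1],[0,0,0,0,0,0,1]]]'

```text
clock: 23.55
eef_pos: [577.8, -40.6, 131.8]
tool_rot: [-3.142, -0.0, 1.329]
force: [0.3, 0.0, -0.8]
width: 14.4
gripper_force: 59.0
```

step_arm --series '[[[0,0,0,0,0,0.012,1],[0,0,0,0,0,0.012,1],[0,0,0,0,0,0,1]]]'

```text
clock: 23.85
eef_pos: [577.7, -40.6, 127.9]
tool_rot: [-3.141, 0.0, 1.329]
force: [-0.0, -1.1, -0.7]
width: 14.2
gripper_force: 59.0
```

step_arm --series '[[[0,0,0,0,0,0.012,1],[0,0,0,0,0,0.012,1],[0,0,0,0,0,0,1]]]'

```text
clock: 24.15
eef_pos: [577.7, -40.6, 124.4]
tool_rot: [-3.141, 0.0, 1.329]
force: [-0.5, 0.1, -1.7]
width: 14.5
gripper_force: 59.0
```

step_arm --series '[[[0,0,0,0,0,0.007,1],[0,0,0,0,0,0,1]]]'

```text
clock: 24.35
eef_pos: [577.8, -40.6, 123.5]
tool_rot: [-3.142, -0.0, 1.329]
force: [-0.4, 0.2, -1.8]
width: 14.4
gripper_force: 59.0
```

```bash
python3 - <<'E'
from h import *
s,p,R=st();print(R.inv().apply(s["force"]),R.inv().apply(s["torque"]));to([577.9,-40.8,120.7])
E
```

```text
[ 0.091  -0.3943  1.8117] [-0.0046 -0.2313  0.0301]
pos [577.7837 -40.6147 123.505 ] rpy [-3.1415 -0.      1.3287] shift units [-0.001   0.0011  0.0187]
```

step_arm --series '[[[0,0,0,0,0,0.007,1],[0,0,0,0,0,0,1]]]'

```text
clock: 24.55
eef_pos: [577.8, -40.6, 122.5]
tool_rot: [3.142, -0.0, 1.329]
force: [-0.5, -1.0, -2.8]
width: 14.3
gripper_force: 59.0
```

step_arm --series '[[[0,0,0,0,0,0.006,1],[0,0,0,0,0,0,1]]]'

```text
clock: 24.75
eef_pos: [577.8, -40.6, 121.6]
tool_rot: [3.142, -0.0, 1.329]
force: [-0.4, -0.3, -1.2]
width: 14.1
gripper_force: 59.0
```

step_arm --series '[[[0,0,0,0,0,0.003,1],[0,0,0,0,0,0,1]]]'

```text
clock: 24.95
eef_pos: [577.8, -40.6, 121.2]
tool_rot: [3.142, -0.0, 1.329]
force: [-0.5, -0.5, 0.4]
width: 14.5
gripper_force: 59.0
```

step_arm --series '[[[0,0,0,0,0,0.003,1],[0,0,0,0,0,0,1]]]'

```text
clock: 25.15
eef_pos: [577.8, -40.6, 120.8]
tool_rot: [3.142, -0.0, 1.329]
force: [-0.2, 0.5, -1.9]
width: 14.3
gripper_force: 59.0
```

step_arm --series '[[[0,0,0,0,0,0.002,1],[0,0,0,0,0,0,1]]]'

```text
clock: 25.35
eef_pos: [577.8, -40.6, 120.7]
tool_rot: [3.141, 0.0, 1.329]
force: [-2.3, -2.4, 2.3]
width: 14.2
gripper_force: 59.3
```

step_arm --series '[[[0,0,0,0,0,0,0.8],[0,0,0,0,0,0,0.65],[0,0,0,0,0,0,0.5],[0,0,0,0,0,0,0.45],[0,0,0,0,0,0,0.45],[0,0,0,0,0,0,0.45]]]'

```text
clock: 25.95
eef_pos: [577.8, -40.6, 120.5]
tool_rot: [3.142, -0.0, 1.329]
force: [0.5, -0.4, -0.3]
width: 47.1
gripper_force: 0.0
```

step_arm --series '[[[0,0,0,0,0,-0.1,0.45],[0,0,0,0,0,-0.2,0.45],[0,0,0,0,0,-0.3,0.4],[0,0,0,-0.1,0,-0.25,0.3],[0,0,0,-0.2,0,0,0.2],[0,0,0,-0.2,0,0,0],[0,0,0,0,0,0,0],[0,0,0,0,0,0,0]]]'

```text
clock: 26.75
eef_pos: [559.6, -114.0, 248.0]
tool_rot: [3.142, -0.0, 1.327]
force: [0.0, 1.0, -0.2]
width: 85.3
gripper_force: 0.0
```

```bash
python3 - <<'E'
from h import *
s,p,R=st();print(p,s["force"],s["width"],s["clock"])
P={n:ctrl.get_image(n) for n in("wrist","scene","side")}
h=np.array([576.1,-43.7])
for n,w in P.items():
    save(w,n+"9.png")
    for th in("pin_grip","pin_shoulder","knob"):
        r=ctrl.recognise(w,th)[:1]
        print(n,th,r and (r[0]["centre"],r[0]["score"]),"exp",proj(w,[*h,135 if th=="pin_grip" else 108]) if th!="knob" else "", "if 14 high",proj(w,[*h,149]) if th=="pin_grip" else "")
# collar edges in wrist along rows: expected outlines vs image
w=P["wrist"]
for z in(108,113,155): print(z,proj(w,[*h,z]))
E
```

```text
[ 559.6118 -113.9599  248.0003] [ 0.0403  0.9806 -0.2162] 85.32473329256122 26.75
wrist pin_grip ([281.5, 116.1], 0.64) exp [282.8997 118.2861] if 14 high [282.9339 118.8374]
wrist pin_shoulder ([283.5, 119.5], 0.77) exp [282.8432 117.3759] if 14 high 
wrist knob ([282.1, 27.5], 0.69) exp  if 14 high 
scene pin_grip [] exp [306.5949 213.5469] if 14 high [306.8015 209.1792]
scene pin_shoulder ([307.5, 211.4], 0.53) exp [306.2016 221.8361] if 14 high 
scene knob ([331.7, 200.3], 0.73) exp  if 14 high 
side pin_grip [] exp [253.5569 200.4506] if 14 high [253.4246 196.2275]
side pin_shoulder [] exp [253.8076 208.4453] if 14 high 
side knob ([230.7, 219.8], 0.95) exp  if 14 high 
108 [282.8432 117.3759]
113 [282.8529 117.5312]
155 [282.9498 119.0936]
```

```bash
python3 - <<'E'
from h import *
w=ctrl.get_image("scene");h=[576.1,-43.7]
for z in(108,113,155,169): print(z,proj(w,[*h,z]))
np.set_printoptions(linewidth=200)
print([(y,w["img"][y,307].tolist()) for y in range(198,230)])
E
```

```text
108 [306.2016 221.8361]
113 [306.274  220.3143]
155 [306.8905 207.2927]
169 [307.0996 202.8561]
[(198, [69, 114, 188]), (199, [69, 114, 188]), (200, [69, 115, 189]), (201, [69, 114, 188]), (202, [69, 115, 188]), (203, [67, 115, 190]), (204, [73, 115, 192]), (205, [161, 119, 169]), (206, [253, 130, 89]), (207, [255, 129, 48]), (208, [241, 111, 44]), (209, [122, 74, 57]), (210, [95, 78, 73]), (211, [121, 63, 37]), (212, [127, 60, 27]), (213, [131, 63, 30]), (214, [134, 64, 30]), (215, [135, 64, 30]), (216, [133, 62, 30]), (217, [133, 62, 30]), (218, [135, 64, 32]), (219, [136, 62, 29]), (220, [138, 69, 43]), (221, [155, 121, 114]), (222, [156, 151, 152]), (223, [157, 148, 148]), (224, [240, 232, 231]), (225, [253, 248, 247]), (226, [250, 242, 241]), (227, [209, 195, 192]), (228, [125, 116, 113]), (229, [105, 103, 113])]
```

```bash
python3 -c "
from cell import ctrl
print(ctrl.finish_job())"
```

```text
the job is handed in; nothing more can be done
None
```

The timing pin stands home in the port and let go: in the scene picture its top shows at the fully seated height. The flywheel was stopped just past the compression peak, close to top dead centre, and stayed there when released. The job is handed in at about 27 s of the 72 s, and its verdict is not shown to me.

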